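# Set out the emergency kit in its tray at the radiotherapy control desk

## Robot

A 7-joint arm with a two-finger parallel gripper is mounted at the origin on the work surface. World frame = base frame: x ahead of the robot, y to its left, z up, the work surface at z = 0. Lengths are in m, angles in rad, forces in N, time in s.
With the tool pointing down it reaches from about 0.4 to 0.75 m from the base axis. Payload 19.5 kg.
Tool frame: the origin (TCP) lies at the very end of the fingers, on their centre line; the grasp point (between the pads) lies 19 mm behind it; z points along the fingers, y is the direction in which the jaws open and shut (so a half turn about z gives the same grasp; the last joint's range is limited). The gripper opens to 85 mm and grips with 20 to 120 N. Pads are 22 mm wide; open, the fingers measure 114 mm over their backs; the gripper's body (76 mm by 85 mm) begins 54 mm behind the grasp point. The pads swing forward as they close: fully open they stand 13 mm farther back than shut.
Start: joints at [-1.309, 0.707, -0.028, 1.485, 0.022, 0.951, -0.075], TCP at [0.172, 0.549, 0.231] pointing down, gripper open.
Joint ranges: [-2.71, 2.71], [-0.32, 2.16], [-1.57, 1.52], [0, 2.45], [-1.46, 4.6], [0, 2.02], [-2.83, 2.83]. Speed limits (rad/s): [1.89, 1.89, 2.57, 2.57, 3.01, 3.01, 3.01].

## Interface

Orientations are given as a rotation vector (axis times angle).
In Python, from station import manip gives the robot as it stands. The module is installed in compiled form; this text tells all that it offers. Calls block until the motion is done:
- manip.reach(position, orientation): joint-space move of the TCP to a pose.
- manip.movel(position, attitude=None, velocity=0.15): straight line of the TCP; attitude=None keeps the orientation; velocity is the mean speed in m/s.
- manip.move_j(angles): joint-space move.
- manip.command_gripper(opening, f_grip=None): finger opening in m; f_grip is the grip in N (None keeps the last); returns when the fingers have stopped.
- manip.pause(seconds).
- manip.inverse_kinematics(position, orientation): joint angles nearest the present ones, or None.
- manip.read_camera(name): name is "scene" or "top" or "wrist"; returns the picture (400x640x3 uint8, red, green, blue); there is no depth.
- manip.get_calibration(name): a dict with "fx", "fy", "cx", "cy" (pixels), "eye" and "rotation" of the camera in the world. Camera axes: x right, y down, z forward; pixel columns grow to the right and rows downward; lengths in m; the calibration is good to about 2 mm. A picture is of the moment at which its call begins: read the wrist's pose just before it. get_calibration takes no time and is no camera call; for the wrist camera it gives the pose at the moment of the call.
A pose or a line that the arm cannot do raises manip.IKError and nothing moves.
- manip.close_job(): hands the job in, once; it reports no verdict.
Trained networks look in the newest picture that a camera, given by its name, has taken for a name from the list of things; names that differ only in an ending like _2 or _b are one class to them, and where a whole thing is asked for, a point or a joint stands for the part that bears it (a point fixed in the world has none). Each returns a list of dicts, best first, with "confidence" (0 to 1); they miss things now and then, are a little off and sometimes report something else, mostly with a low value. They report only what shows in the picture. A call takes as long as a camera call.
- manip.cut_out(camera, query): "pixels" (400x640 bool, what is visible of it) and "xy" ([column, row] in pixels, amid what is visible of it).
- manip.pinpoint(camera, query): "xy" ([column, row] in pixels: a listed point, or the origin of a listed thing).
Readings, each from a call of its own:
- manip.current_t(): time.
- manip.current_joints(): joint angles.
- manip.current_joint_vel(): joint speeds.
- manip.current_joint_torque(): joint torques, N m.
- manip.current_eef_pos(): TCP position.
- manip.current_tool_rot(): TCP orientation.
- manip.current_force(): force on the tool from outside, world axes, zero at the start.
- manip.current_moment(): the same for the moment, N m.
- manip.current_width(): finger opening in m.
Only numpy, scipy, OpenCV 4.12 (cv2) and the standard library are available. Lean on these libraries where they do the work, as an engineer would, in place of code of your own. Each camera call takes 0.05 s, during which the arm holds its last target. There are 200 camera calls.

## Task

Set out the emergency kit from the blue desk pad in its steel tray, ready for the day's treatments: the two-way radio in the end bay nearest the red telephone, the pocket dosimeter in the end bay farthest from it, the survey meter in the middle bay between those two, and the torch behind them, along the tray's long trough. Lay each thing down without dropping it, flat and face up, centred in its bay and straight along it (the torch straight along the trough, midway between its two long walls, anywhere along its length). Leave the telephone, the mug and the smartphone where they are.

Things in the scene. Friction and masses are not known exactly. Their poses are not given: they have to be found in the camera images.
- radio: Black two-way radio lying on its back on the 2 mm thick desk pad, 150 mm long: a block 102 x 54 wide x 34 mm high centred at x = -24 mm, then a stub aerial and a knob at the +x end. Grip it across the 54 mm. Origin: middle of the whole length, on the underside. x along it to the aerial (starts pointing away from the robot within 0.3 rad), z up out of its face. About 0.22 kg.
- meter: Grey paddle-shaped survey meter on the 2 mm pad, 150 mm long: a grip 48 wide x 30 mm high from x = -75 to +5 mm (take it across, at x = -15 mm), then a round head 70 mm across, 34 mm high, centred at x = +40 mm, mesh window on top. Origin: middle of the whole length, on the underside. x along it to the head (starts pointing away from the robot within 0.3 rad), z up. About 0.30 kg.
- dosimeter: White pocket dosimeter on the 2 mm pad: a flat block 80 long (x) x 48 wide (y) x 20 mm high, small screen and two keys on top, a thin wire eye standing out 8 mm at its +x end. Origin: centre of the block's underside. x starts pointing away from the robot within 0.3 rad, z up. About 0.11 kg.
- torch: Aluminium torch, 140 mm long, lying on the 2 mm pad: tube 29 mm in diameter (x = -52 to +34 mm), hexagonal head (+x) and tail cap (-x) 34 mm across flats, on which it rests without rolling. Origin: on its axis at mid-length, 17 mm above its support. x along the axis to the lens (starts pointing away from the robot within 0.3 rad). About 0.16 kg. Either end may point either way in the trough.
- tray: Fixed steel tray, 277 (x) x 316 mm (y), left or right half of the desk; floor 4 mm, walls 18 mm above the desk. Origin: centre of underside; x to its back (away from the robot within 0.2 rad), y left, z up. In front three bays, each 185 (x) x 100 mm (y), centres at x = -42 mm, y = +104, 0, -104 mm; behind them a trough 80 (x) x 308 mm (y), middle line at x = +94.5 mm.
- telephone: Red desk telephone, 180 x 165 mm, 65 mm high with its handset, beyond the tray and the pad near the middle of the desk. It tells which end bay of the tray is which; not to be moved. Origin: centre of its underside.
- mug: White mug, 80 mm across, 92 mm high, beyond the tray or the pad; not to be moved. Origin: centre of its underside.
- smartphone: Black smartphone lying flat, 152 x 73 x 9 mm, beyond the tray or the pad; not part of the kit, not to be moved. Origin: centre of its underside.

How it is judged:
At the end, for the whole second after the job is handed in: Radio in the end bay on the telephone's side, meter in the middle bay, dosimeter in the other: each flat, face up, within 15 mm of the bay's centre and 0.26 rad of its length. Torch in the trough, within 15 mm of its middle line, 85 mm of its middle and 0.26 rad along it. All at rest (x of radio in the frame of tray between -0.057 and -0.027 m and z of radio in the frame of tray between -0.002 and 0.01 m and angle between the x axis of each of radio, meter, dosimeter and the x axis of tray, either way round below 0.26 rad and linear speed of each of radio, meter, dosimeter, torch below 0.02 m/s and angular speed of each of radio, meter, dosimeter, torch below 0.2 rad/s and angle between each of radio, meter, dosimeter's own z axis and vertical below 0.15 rad and x of meter in the frame of tray between -0.057 and -0.027 m and z of meter in the frame of tray between -0.002 and 0.01 m and x of dosimeter in the frame of tray between -0.057 and -0.027 m and z of dosimeter in the frame of tray between -0.002 and 0.01 m and x of torch in the frame of tray between 0.0795 and 0.1095 m and z of torch in the frame of tray between 0.015 and 0.027 m and angle between the x axis of torch and the y axis of tray, either way round below 0.26 rad and y of meter in the frame of tray between -0.015 and 0.015 m and y of torch in the frame of tray between -0.085 and 0.085 m and ((y of telephone in the frame of tray below 0 m and y of radio in the frame of tray between -0.119 and -0.089 m and y of dosimeter in the frame of tray between 0.089 and 0.119 m) or (y of telephone in the frame of tray above 0 m and y of radio in the frame of tray between 0.089 and 0.119 m and y of dosimeter in the frame of tray between -0.119 and -0.089 m))); the robot touches nothing.
It fails at once if the telephone, the mug or the smartphone is moved more than 15 mm (distance of any of telephone, mug, smartphone from where it was at the start of the episode above 0.015 m).
It fails at once if a thing of the kit is dropped (clear of the fingers and faster than 0.6 m/s: a fall of about 2 cm) ((contact force between the fingers and radio below 0.05 N and linear speed of radio above 0.6 m/s) or (contact force between the fingers and meter below 0.05 N and linear speed of meter above 0.6 m/s) or (contact force between the fingers and dosimeter below 0.05 N and linear speed of dosimeter above 0.6 m/s) or (contact force between the fingers and torch below 0.05 N and linear speed of torch above 0.6 m/s)).
It also fails if it takes over 112 s, if anything falls off the work surface, if the arm or the gripper's body presses on something with over 40 N, if the wrist force passes 120 N, or if a joint passes its speed limit or range.

## Working session

There is one attempt and no reset: what is moved stays moved. The work goes in short steps, each a Python script; the robot and the scene stay as the last script left them, time stands still between calls to the robot, and variables do not carry over. Pictures are saved under pics/ and viewed, about 12 in all and at most 16, crops included, and the job is handed in when it is done.

```bash
mkdir -p pics
cat > h.py <<'E'
from station import manip as m
import numpy as np, cv2
from scipy.spatial.transform import Rotation as R
def save(name,img): cv2.imwrite(f'pics/{name}.png',cv2.cvtColor(img,cv2.COLOR_RGB2BGR))
def ray(cam,uv,z,c=None):
    c=c or m.get_calibration(cam); uv=np.atleast_2d(uv).astype(float)
    d=np.c_[(uv[:,0]-c['cx'])/c['fx'],(uv[:,1]-c['cy'])/c['fy'],np.ones(len(uv))]@np.array(c['rotation']).T
    e=np.array(c['eye']); return (e+d*((z-e[2])/d[:,2])[:,None])[:,:2]
def proj(cam,P,c=None):
    c=c or m.get_calibration(cam); p=(np.atleast_2d(P)-np.array(c['eye']))@np.array(c['rotation'])
    return np.c_[p[:,0]/p[:,2]*c['fx']+c['cx'],p[:,1]/p[:,2]*c['fy']+c['cy']]
E
python3 - <<'E'
from h import *
H=dict(radio=.036,meter=.036,dosimeter=.022,torch=.025,tray=.018,telephone=.05,mug=.09,smartphone=.009)
for cam in ['top','scene']:
    im=m.read_camera(cam); save(cam,im); c=m.get_calibration(cam)
    if cam=='top': print({k:np.round(v,3).tolist() for k,v in c.items()})
    for n,h in H.items():
        for r in m.cut_out(cam,n)[:2]:
            px=r['pixels']; ys,xs=np.nonzero(px); P=ray(cam,np.c_[xs,ys],h,c)
            rect=cv2.minAreaRect(P.astype(np.float32)*1000)
            print(cam,n,round(r['confidence'],2),np.round(r['xy']),len(xs),'rect mm',np.round(rect[0]),np.round(rect[1]),round(rect[2]))
        pp=m.pinpoint(cam,n)
        for r in pp[:2]: print('   pin',round(r['confidence'],2),np.round(r['xy']),np.round(ray(cam,r['xy'],.002,c)[0],3))
print(m.current_t(),m.current_tool_rot(), m.current_joints())
E
```

```text
{'fx': 432.406, 'fy': 432.406, 'cx': 319.246, 'cy': 201.589, 'eye': [0.569, 0.004, 1.399], 'rotation': [-2.21, 2.169, -0.029]}Traceback (most recent call last):
  File "<stdin>", line 8, in <module>
  File "h.py", line 8, in ray
    e=np.array(c['eye']); return (e+d*((z-e[2])/d[:,2])[:,None])[:,:2]
                                                ~^^^^^
IndexError: too many indices for array: array is 1-dimensional, but 2 were indexed
```

View pics/top.png

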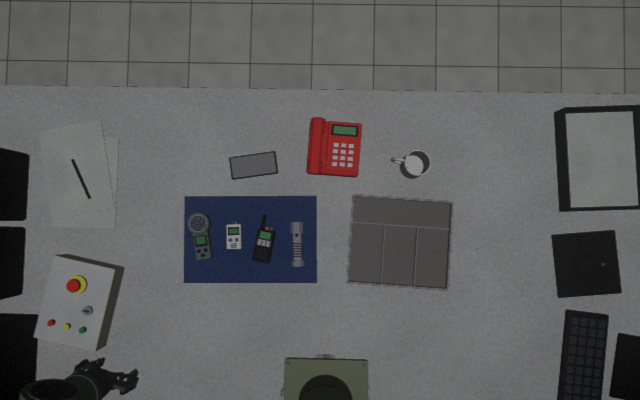

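The top view shows the pad on the left. From left to right it holds the meter (200,237), dosimeter (234,236), radio (264,239) and torch (297,243). The tray is on the right (400,243) and the phone is at (335,148), so the radio goes in the tray's left (+y) bay. The calibration's rotation is a rotation vector, so I'm fixing the helper.

```bash
sed -i "s/np.array(c\['rotation'\])/R.from_rotvec(c['rotation']).as_matrix()/" h.py
python3 - <<'E'
from h import *
H=dict(radio=.036,meter=.036,dosimeter=.022,torch=.025,tray=.018,telephone=.05,mug=.09,smartphone=.009)
for cam in ['top']:
    im=m.read_camera(cam); c=m.get_calibration(cam)
    for n,h in H.items():
        for r in m.cut_out(cam,n)[:2]:
            px=r['pixels']; ys,xs=np.nonzero(px); P=ray(cam,np.c_[xs,ys],h,c)
            rect=cv2.minAreaRect(P.astype(np.float32)*1000)
            print(cam,n,round(r['confidence'],2),np.round(r['xy']),len(xs),'rect mm',np.round(rect[0]),np.round(rect[1]),round(rect[2],1))
        pp=m.pinpoint(cam,n)
        for r in pp[:1]: print('   pin',round(r['confidence'],2),np.round(r['xy']),np.round(ray(cam,r['xy'],.002,c)[0],3))
save('scene',m.read_camera('scene'));save('wrist',m.read_camera('wrist'))
print(m.current_t(),m.current_tool_rot(), m.current_joints())
w=m.get_calibration('wrist');print({k:np.round(v,3).tolist() for k,v in w.items()},m.current_eef_pos())
E
```

```text
top radio 0.7 [263. 240.] 709 rect mm [508. 199.] [ 60. 148.] 77.4
   pin 0.93 [266. 239.] [0.508 0.202]
top meter 0.86 [199. 233.] 839 rect mm [519. 407.] [148.  73.] 1.9
   pin 0.75 [202. 235.] [0.515 0.409]
top dosimeter 0.77 [233. 237.] 373 rect mm [517. 302.] [80. 48.] 1.6
   pin 0.57 [232. 236.] [0.514 0.31 ]
top torch 0.97 [297. 243.] 419 rect mm [495.  99.] [139.  35.] 3.0
   pin 0.65 [298. 245.] [0.491 0.096]
top tray 0.93 [401. 239.] 8999 rect mm [ 507. -228.] [324. 285.] 87.1
   pin 0.73 [399. 239.] [ 0.515 -0.228]
top telephone 0.88 [329. 150.] 2869 rect mm [803. -12.] [166. 184.] 85.7
   pin 0.84 [332. 153.] [ 0.79  -0.007]
top mug 0.79 [416. 162.] 731 rect mm [ 747. -251.] [ 80. 111.] 20.4
   pin 0.72 [413. 166.] [ 0.753 -0.269]
top smartphone 0.81 [254. 166.] 1104 rect mm [746. 247.] [ 78. 156.] 9.2
   pin 0.63 [252. 163.] [0.754 0.251]
1.05 [-4.75331520e-01 -3.10540838e+00  1.62094702e-04] [-1.3086756   0.706508   -0.02760687  1.48463054  0.02200951  0.95086111
 -0.07544427]
{'fx': 345.14, 'fy': 345.14, 'cx': 318.537, 'cy': 200.595, 'eye': [0.095, 0.573, 0.374], 'rotation': [2.315, 1.7, 0.273]} [0.17200922 0.54863847 0.23125613]
```

View pics/wrist.png

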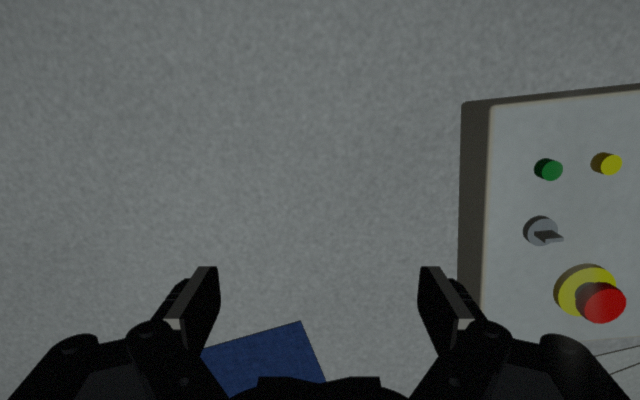

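```bash
cat >> h.py <<'E'
def down(psi):
    c,s=np.cos(psi),np.sin(psi)
    return R.from_matrix(np.array([[c,s,0],[s,-c,0],[0,0,-1]])).as_rotvec()
def measure(names,cam='wrist',draw=None):
    H=dict(radio=.036,meter=.036,dosimeter=.022,torch=.025,tray=.018)
    c=m.get_calibration(cam); im=m.read_camera(cam); out={}
    for n in names:
        for r in m.cut_out(cam,n)[:1]:
            px=r['pixels'].astype(np.uint8); k,l,st,_=cv2.connectedComponentsWithStats(px)
            ys,xs=np.nonzero(l==1+st[1:,4].argmax()); P=ray(cam,np.c_[xs,ys],H[n],c)
            (ce,wh,a)=cv2.minAreaRect(P.astype(np.float32)*1000)
            # yaw of long axis (tray: short axis), brought near 0
            if (wh[0]<wh[1])!=(n=='tray'): a+=90
            a=(a+90)%180-90
            pts=cv2.boxPoints((ce,wh,0 if 0 else a))
            rect=cv2.boxPoints(cv2.minAreaRect(P.astype(np.float32)*1000))/1000
            q=proj(cam,np.c_[rect,np.full(4,H[n])],c)
            cv2.polylines(im,[np.int32(np.round(q))],True,(255,255,0),1)
            pin=m.pinpoint(cam,n); pp=ray(cam,pin[0]['xy'],.002 if n!='torch' else .019,c)[0] if pin else None
            if pin: cv2.circle(im,tuple(int(v) for v in pin[0]['xy']),3,(0,255,0),-1)
            out[n]=(np.array(ce)/1000,np.radians(a))
            print(n,round(r['confidence'],2),'c',np.round(ce,1),'wh',np.round(wh,1),'yaw',round(np.radians(a),3),'pin',pp)
    if draw: save(draw,im)
    return out
E
python3 - <<'E'
from h import *
for ps in (np.pi,0):
    for p in ([.52,-.228,.3],[.53,.27,.3],[.5,.4,.05],[.47,-.33,.05],[.47,-.12,.05]):
        q=m.inverse_kinematics(p,down(ps)); print(ps,p,None if q is None else np.round(q,2))
for ps in (np.pi/2,-np.pi/2): print(ps,m.inverse_kinematics([.6,-.23,.05],down(ps)))
m.reach([.55,-.228,.3],down(np.pi)); measure(['tray'],draw='w_tray')
m.reach([.55,.27,.3],down(np.pi)); measure(['radio','meter','dosimeter','torch'],draw='w_pad')
print(m.current_t(),np.round(m.current_joints(),2))
a,b=cv2.imread('pics/w_tray.png'),cv2.imread('pics/w_pad.png'); cv2.imwrite('pics/both.png',cv2.resize(np.vstack([a,b]),None,fx=.75,fy=.75,interpolation=cv2.INTER_AREA))
E
```

```text
3.141592653589793 [0.52, -0.228, 0.3] [ 0.4   0.63 -0.1   1.39  0.06  1.13  1.87]
3.141592653589793 [0.53, 0.27, 0.3] [-0.45  0.68 -0.17  1.28  0.11  1.19  0.95]
3.141592653589793 [0.5, 0.4, 0.05] [-0.67  1.04 -0.12  1.38  0.16  0.73  0.72]
3.141592653589793 [0.47, -0.33, 0.05] [ 0.84  1.02 -0.57  1.64  0.77  0.72  1.45]
3.141592653589793 [0.47, -0.12, 0.05] [ 0.3   0.9  -0.21  1.97  0.54  0.33  1.22]
0 [0.52, -0.228, 0.3] [-0.02  0.75  0.85  1.41 -0.57  1.24 -0.69]
0 [0.53, 0.27, 0.3] [-0.85  0.78  0.78  1.3  -0.54  1.28 -1.64]
0 [0.5, 0.4, 0.05] [-0.98  1.13  0.62  1.4  -0.77  0.87 -1.7 ]
0 [0.47, -0.33, 0.05] [ 0.41  0.99  0.29  1.66 -0.46  0.56 -0.6 ]
0 [0.47, -0.12, 0.05] [ 0.07  0.91  0.22  1.98 -0.59  0.31 -0.8 ]
1.5707963267948966 [ 0.32339404  1.04080269 -0.01596695  1.37545356  0.02076363  0.72549902
  0.29978612]
-1.5707963267948966 [ 0.64021005  1.13898021 -0.7799268   1.36272232  0.86629711  0.99402577
  2.81890576]
tray 0.7 c [ 510.4 -227.1] wh [324.1 277.9] yaw -0.048 pin [ 0.50698085 -0.22381395]
radio 0.8 c [507.7 203.5] wh [ 57.  145.6] yaw -0.186 pin [0.51063912 0.19998205]
meter 0.77 c [512.2 404.5] wh [148.9  73.7] yaw 0.133 pin [0.51240433 0.40702809]
dosimeter 0.7 c [514.6 302.8] wh [87.3 48. ] yaw 0.045 pin [0.51157886 0.30158301]
torch 0.81 c [493.2 101.8] wh [143.6  39.1] yaw 0.056 pin [0.49083982 0.10163775]
6.5 [-0.47  0.71 -0.09  1.21  0.06  1.23  1.01]
```

View pics/both.png

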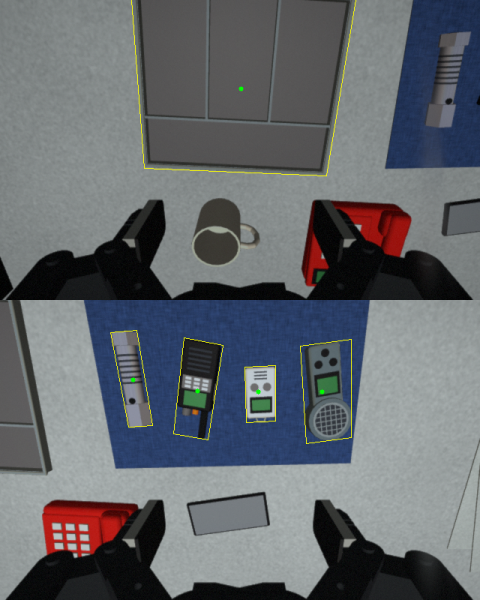

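Top image: the tray is cropped at its front edge, with the mug behind it. Bottom image: all four boxes fit well. The meter's box is skewed by its wide head, so I'll use the principal axis for it. Next I'll re-measure the tray from further back, then pick the radio.

```bash
cat >> h.py <<'E'
def axis(n,h,cam='wrist'):
    c=m.get_calibration(cam); m.read_camera(cam); r=m.cut_out(cam,n)[0]
    ys,xs=np.nonzero(r['pixels']); P=ray(cam,np.c_[xs,ys],h,c); mu=P.mean(0)
    d=np.linalg.eigh(np.cov((P-mu).T))[1][:,1]; d=d*np.sign(d[0]); s=(P-mu)@d; t=(P-mu)@np.array([-d[1],d[0]])
    o=mu+d*(s.max()+s.min())/2; print(n,round(r['confidence'],2),'pca o',np.round(o,4),'yaw',round(np.arctan2(d[1],d[0]),3),'L',round(np.ptp(s),3),'W',round(np.ptp(t),3))
    return o,np.arctan2(d[1],d[0])
def pick(g,yaw,z,opening,force=40,psi0=np.pi,zt=.16):
    A=down(psi0+yaw); m.command_gripper(opening)
    m.reach([*g,zt],A); m.movel([*g,z],velocity=.12)
    m.command_gripper(0.0,force); w=m.current_width()
    m.movel([*g,zt],velocity=.15); print('width',w,m.current_width(),'F',np.round(m.current_force(),1),'t',m.current_t())
def place(g,yaw,z,opening,psi0=np.pi,zt=.16):
    A=down(psi0+yaw); m.reach([*g,zt],A); m.movel([*g,z+.02],velocity=.15); m.movel([*g,z],velocity=.04); print('F',np.round(m.current_force(),1))
    m.command_gripper(opening); m.movel([*g,zt],velocity=.15); print('t',m.current_t())
def rot(v,a): return R.from_euler('z',a).as_matrix()[:2,:2]@np.array(v)
E
python3 - <<'E'
from h import *
axis('meter',.034);axis('radio',.034)
m.reach([.62,-.2,.3],down(np.pi)); T,ty=measure(['tray'],draw='w_tray2')['tray']
save('fing',m.read_camera('wrist'))
print(m.current_t())
E
```

```text
meter 0.78 pca o [0.513  0.4033] yaw 0.204 L 0.149 W 0.076
radio 0.88 pca o [0.5079 0.2048] yaw -0.122 L 0.147 W 0.06
tray 0.76 c [ 544.6 -229.4] wh [324.4 206.3] yaw -0.048 pin [ 0.50162256 -0.2260157 ]
8.6333
```

View pics/w_tray2.png

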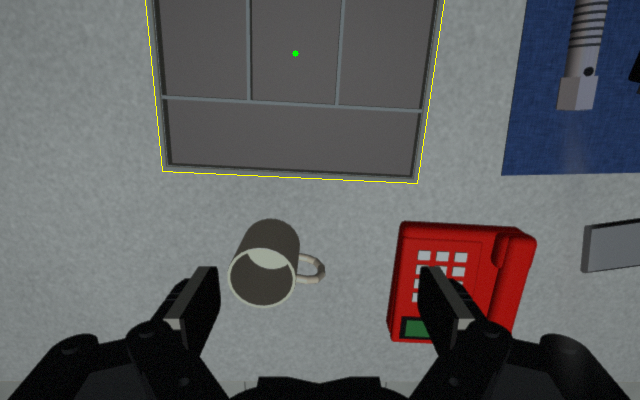

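Tray: back corners at (162,171) and (417,183), which gives a centre of about (0.509, -0.2275) and yaw -0.048, agreeing with the top camera. Next I pick the radio.

```bash
cat >> h.py <<'E'
T=np.array([.509,-.2275]); ty=-.048
def bay(x,y): return T+rot([x,y],ty)
E
python3 - <<'E'
from h import *
y=-.19; o=np.array([.508,.2035]); off=-.020
pick(o+rot([off,0],y),y,.015,.075)
if m.current_width()>.04:
    place(bay(-.042+off,.104),ty,.004+.013+.0015,.063)
    m.reach([*bay(-.14,.05),.3],down(np.pi)); measure(['radio','tray'],draw='r1')
E
```

```text
width 0.05319703733717434 0.05307073127814157 F [-0.4 -0.6 -3.1] t 13.3417
F [-0.4  0.1 -1.5]
t 17.55
radio 0.6 c [ 466.9 -123.2] wh [ 56.8 150.6] yaw -0.042 pin None
tray 0.78 c [ 506.1 -227.4] wh [324.  286.7] yaw -0.057 pin [ 0.50444747 -0.22125104]
```

View pics/r1.png

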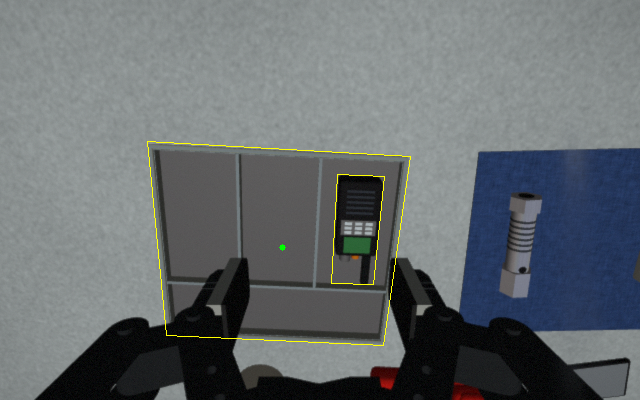

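The radio sits straight and well centred in the left bay, at (360,230). The whole tray now gives x = 0.506, so I'll use 0.507. Next the meter.

```bash
echo "T=np.array([.507,-.2275]); ty=-.05" >> h.py
python3 - <<'E'
from h import *
m.reach([.42,.36,.3],down(np.pi)); o,y=axis('meter',.034); measure(['dosimeter','meter'],draw='m0')
o=(o+[.513,.4033])/2; y=(y+.204)/2; off=-.015
pick(o+rot([off,0],y),y,.015,.068)
if m.current_width()>.04:
    place(bay(-.042+off,0),ty,.004+.013+.0015,.057)
    m.reach([*bay(-.14,.0),.3],down(np.pi)); axis('meter',.034); measure(['meter','radio','tray'],draw='m1'); print(bay(-.042,0))
E
```

```text
meter 0.68 pca o [0.5096 0.4057] yaw 0.18 L 0.156 W 0.067
dosimeter 0.88 c [510.7 303.9] wh [87.6 49.7] yaw 0.023 pin [0.51438624 0.29947577]
meter 0.75 c [507.7 409.6] wh [155.4  68.3] yaw 0.084 pin [0.51208444 0.40905535]
width 0.04706330170753443 0.04711556765124315 F [ 0.2 -0.1 -2.3] t 24.5
F [-0.1  0.7 -2. ]
t 29.7083
meter 0.86 pca o [ 0.4642 -0.2256] yaw -0.042 L 0.157 W 0.068
meter 0.6 c [ 463.  -226.3] wh [ 68.6 156. ] yaw -0.029 pin [ 0.47739777 -0.12315441]
radio 0.8 c [ 449.9 -123.7] wh [ 58.5 117. ] yaw -0.039 pin [ 0.47245369 -0.1248467 ]
tray 0.82 c [ 506.1 -227.3] wh [324.7 289.6] yaw -0.055 pin None
[ 0.46505249 -0.22540087]
```

View pics/m1.png

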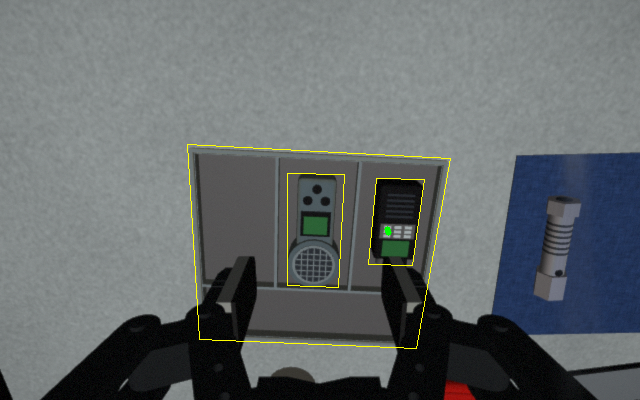

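The meter lies straight in the middle bay at (316,230), within a couple of mm. Next the dosimeter goes in the right bay.

Run:
```python
from h import *
y=.03; o=np.array([.5105,.303])
pick(o,y,.006,.065)
if m.current_width()>.04:
    place(bay(-.042,-.104),ty,.004+.004+.0015,.058)
    m.reach([*bay(-.14,-.05),.3],down(np.pi)); measure(['dosimeter','tray'],draw='d1'); print(bay(-.042,-.104))
    m.reach([.42,.1,.3],down(np.pi)); axis('torch',.025); measure(['torch'],draw='t0')
    print(m.current_t(), m.inverse_kinematics([*bay(.0945,0),.04],down(np.pi/2+ty)))
```

```text
width 0.047089034606552324 0.0466768888766748 F [-0.4 -0.5 -1.8] t 36.0417
F [-0.5  0.5 -1.5]
t 41.3917
dosimeter 0.82 c [ 461.3 -328.8] wh [50.6 88.4] yaw -0.024 pin [ 0.45960892 -0.3298387 ]
tray 0.6 c [ 506.4 -227.3] wh [324.7 287.2] yaw -0.051 pin None
[ 0.45985466 -0.3292709 ]
torch 0.78 pca o [0.4937 0.0996] yaw 0.058 L 0.151 W 0.039
torch 0.96 c [494.   99.4] wh [150.3  38.6] yaw 0.055 pin [0.48739731 0.10016836]
44.0417 [ 0.48034418  1.07591403 -0.36920628  1.36294598  0.46433514  0.78829705
 -0.09086479]
```

View pics/d1.png

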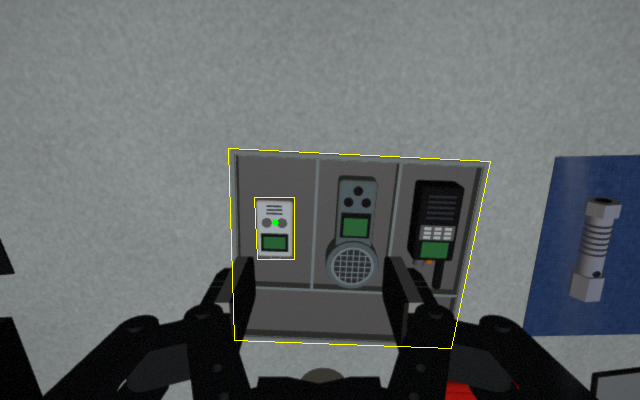

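View pics/t0.png

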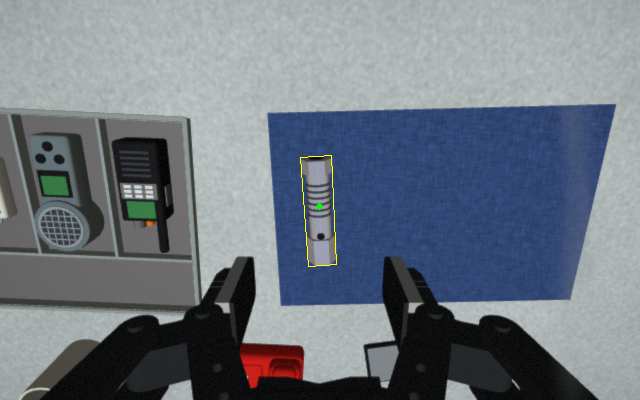

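The dosimeter is straight in the right bay. The torch is at (319,207). Next I pick it and lay it across in the trough.

Run:
```python
from h import *
y=.057; o=np.array([.493,.0998])
pick(o+rot([-.008,0],y),y,.006,.06)
if m.current_width()>.02:
    place(bay(.0945,0),ty,.004+.004+.0015,.04,psi0=np.pi/2)
    m.reach([*bay(-.14,-.0),.34],down(np.pi)); print(m.current_t())
    axis('torch',.025); measure(['torch','tray'],draw='e1'); print(bay(.0945,0))
    t=measure(['radio','meter','dosimeter','torch','tray'],'top','top2')
    for k,v in t.items(): print(k,np.round(rot(v[0]-t['tray'][0],-t['tray'][1]),4),round(v[1]-t['tray'][1],3))
    m.read_camera('top')
    for k in ('telephone','mug','smartphone'): print(k,np.round(m.cut_out('top',k)[0]['xy']))
```

```text
width 0.027502056341514387 0.02790169701835486 F [-1.  -0.7 -2.8] t 47.9167
F [ 0.3 -0.  -0.4]
t 52.3333
53.7417
torch 0.55 pca o [ 0.5979 -0.2287] yaw 1.51 L 0.121 W 0.042
torch 0.63 c [ 598.7 -229.3] wh [119.7  41.8] yaw 1.517 pin [ 0.59835913 -0.23676779]
tray 0.96 c [ 506.6 -227.2] wh [324.5 285.9] yaw -0.051 pin None
[ 0.6013819  -0.23222303]
radio 0.95 c [ 475.5 -120.6] wh [ 54.3 147. ] yaw -0.036 pin [ 0.47924021 -0.12167822]
meter 0.84 c [ 467.7 -227.2] wh [149.6  71.8] yaw 0.012 pin [ 0.47425972 -0.22101306]
dosimeter 0.72 c [ 465.4 -330.2] wh [82.  53.4] yaw 0.009 pin [ 0.46097985 -0.31883999]
torch 0.68 c [ 603.6 -241.7] wh [140.3  35.8] yaw 1.527 pin [ 0.60235984 -0.24536198]
tray 0.76 c [ 506.9 -228.1] wh [322.3 286. ] yaw -0.051 pin [ 0.51847474 -0.22435244]
radio [-0.0368  0.1057] 0.014
meter [-0.0392 -0.0011] 0.063
dosimeter [-0.0363 -0.1041] 0.059
torch [ 0.0973 -0.0087] 1.578
tray [0. 0.] 0.0
telephone [330. 151.]
mug [414. 164.]
smartphone [255. 165.]
```

View pics/e1.png

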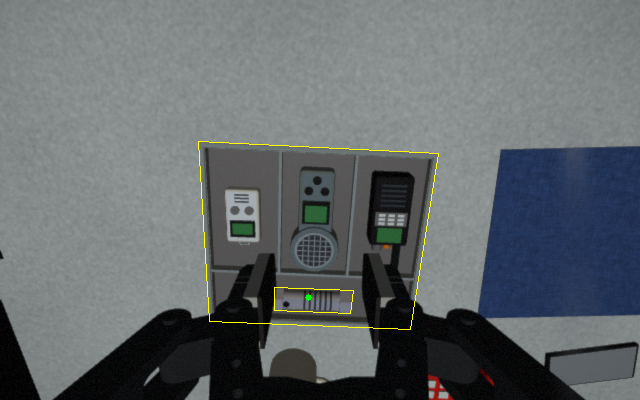

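View pics/top2.png

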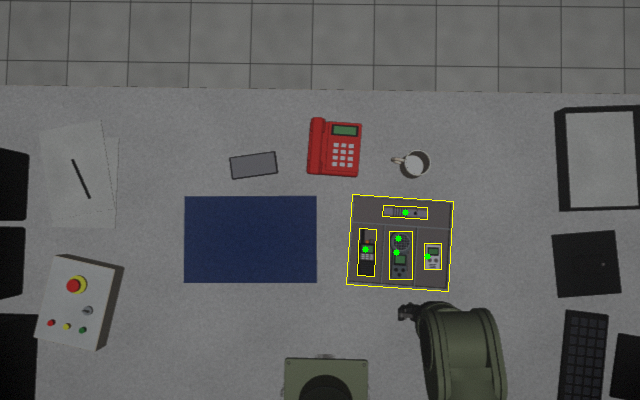

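Both views agree: every item is within about 6 mm of its target and nothing else has moved. I'm handing the job in.

```bash
python3 -c "
from h import *
m.close_job(); print(m.current_t())"
```

```text
the job is handed in; nothing more can be done
the job is handed in; nothing more can be done
```

The kit is set out in the tray and the job is handed in. It took about 55 s of the 112 s allowed, and each item went down on the first try, without a drop. The hand-in reports no verdict, so I can't confirm a pass.

| Item | Place | Off target (tray x, y), last top-camera check |
|---|---|---|
| Radio | End bay on the telephone's side | about 5 mm, 2 mm |
| Meter | Middle bay | about 3 mm, 1 mm |
| Dosimeter | Other end bay | about 2 mm once the wire eye is allowed for, 0 mm |
| Torch | Trough | about 3 mm off the middle line, 9 mm off its middle |

- **Straightness:** the top camera put every item within 0.07 rad of straight, well inside the 0.26 rad limit.
- **Telephone, mug and smartphone:** they looked unmoved. Their image positions changed by at most 2 pixels, which is within detection noise.
- **Disagreements:** the wrist camera put most items 3–8 mm nearer the robot than the top camera, and both were within tolerance. The `pinpoint` readings scattered more in the last check and one was clearly wrong: it put the meter on the radio. I ignored them there and relied on the outlines and pictures.
- **Last torch view:** the fingers partly hid the torch from the wrist camera, so I used the top camera for it.

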